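# Tighten the glue press with the ratchet wrench

## Task

Pick up the ratchet wrench, seat it fully home on the square spindle end on top of the glue press and swing its handle back and forth, clockwise to drive, until the ram bears firmly on the glued-up block, well tightened but without crushing it. Leave the wrench on the spindle and let go; work the press only through the wrench, never by touching it with the gripper, keep the block where it lies and leave the other things on the bench alone.

Things in the scene. Friction and masses are not known exactly. Their poses are not given: they have to be found in the camera images.
- wrench: Loose ratchet wrench lying flat, steel with black rubber handle, about 0.4 kg, 228 mm long, 18 mm thick. Origin on the axis of its square hole, at the underside of the 55 mm round head; z up, x along the handle. Clockwise from above it drives (within one tooth, 22.5 degrees, of play); counter-clockwise it slips with under 0.4 N m of drag.
- grip (a point): Where to hold the wrench: mid-height of the rubber handle, 120 mm from the hole's axis, 9 mm above the wrench's underside. x along the handle, away from the head. The rubber is 24 mm wide and 18 mm high, from 50 mm nearer the head to 80 mm further out; a 16 mm steel neck joins it to the head.
- bore (a point): Centre of the wrench's square through-hole, at its underside, on the ratchet insert that turns in the head about z. The hole is 21.5 mm across flats, sides parallel to this frame's x and y, 18 mm deep, open above and below. At the start x is within a few degrees of the handle's direction.
- press: Green C-frame glue press bolted to the bench. Origin on the bench under the vertical spindle axis. Column on the +x side (60 to 106 mm out), mouth towards -x; its arm, 115 mm high and 50 mm wide, carries spindle and ram on the axis. Clockwise from above lowers the ram 2.5 mm per rad; at the start it stands 6 to 8.5 mm above the block, so 2.4 to 3.3 rad of turning come before contact.
- square (a point): Centre of the top of the spindle's square end, 150 mm above the bench, turning with it; any heading at the start. 20 mm across flats, sides parallel to this frame's x and y; the top 5 mm taper to 14 mm. 24 mm below this point is a 40 mm round collar: fully home, the wrench's origin rests 21 to 24 mm below this point (let go, the handle droops up to 9 degrees).
- blank: Loose block of two glued boards, 70 x 110 x 40 mm (x, y, z), on the bench under the ram; origin: centre of the underside. Driving costs 0.5 to 0.8 N m of friction (which also keeps the spindle from turning back); with the ram on the block the torque climbs 0.8 to 1.7 N m per rad. At 1.1 to 1.4 N m (9 to 12 N at the grip) it is firmly held: stop; near 1.9 N m (16 N) it is crushed.
- spanner: Plain open-ended spanner, 170 mm long, flat steel. Not part of the job.
- offcut: Wood offcut 50 x 70 x 30 mm. Not part of the job.
- mallet: Wooden mallet. Not part of the job.
- plane: Wooden hand plane, 240 mm long. Not part of the job.
- trysquare: Try square with wooden stock. Not part of the job.
- tin: Open tin, 50 mm high. Not part of the job.
- glue: White glue bottle, 150 mm high. Not part of the job.
- screwdriver: Screwdriver with a wooden handle. Not part of the job.
Not all that is in view belongs to the job. What is shaped like the wrench but orange or turquoise is not meant.

How it is judged (in metres and radians):
On the way, in this order (a step that is already met when the one before it is completed fails the run):
1. the wrench is seated fully home on the square (horizontal distance between wrench and square below 0.005 m and z of wrench in the frame of square below -0.0185 m and angle between wrench's own z axis and vertical below 0.25 rad), for 0.2 s.
2. with the wrench on the square, the ram bears on the block with more than 100 N (all of step 1 and contact force between press and blank above 100 N), for 0.2 s.
At the end, for the whole second after the job is handed in: The ram presses the block with more than 90 N, the block is within 12 mm of where it lay, and the wrench rests, let go and still, on the square: its origin within 5 mm of the axis, at least 18.5 mm below the square's top, tilted less than 0.25 rad (all of step 1 and contact force between press and blank above 90 N and linear speed of wrench below 0.02 m/s and distance of blank from where it was at the start of the episode below 0.012 m); the robot touches nothing.
It fails at once if the block is crushed: the press bears on it with more than 600 N (contact force between press and blank above 600 N).
It fails at once if the gripper or arm touches the press with more than 2 N (contact force between any of the fingers, the arm and press above 2 N).
It fails at once if the block is shoved more than 15 mm (distance of blank from where it was at the start of the episode above 0.015 m).
It fails at once if another thing on the bench is moved more than 30 mm (distance of any of spanner, offcut, mallet, plane, trysquare, tin, glue, screwdriver from where it was at the start of the episode above 0.03 m).
It also fails if it takes over 72 s, if anything falls off the work surface, if the arm or the gripper's body presses on something with over 40 N, if the wrist force passes 120 N, or if a joint passes its speed limit or range.

## Robot

A 6-joint arm with a two-finger parallel gripper is mounted at the origin on the work surface. World frame = base frame: x ahead of the robot, y to its left, z up, the work surface at z = 0. Lengths are in m, angles in degrees, forces in N, time in s.
With the tool pointing down it reaches from about 0.4 to 0.825 m from the base axis. Payload 7 kg.
Tool frame: the origin (TCP) lies midway between the tips of the shut fingers; the grasp point (between the pads) lies 19 mm behind it; z points along the fingers, y is the line along which they close (so a half turn about z gives the same grasp; the last joint's range is limited). The gripper opens to 88 mm and grips with 3 to 60 N. Pads are 19 mm wide; open, the fingers measure 130 mm over their backs; the gripper's body (78 mm by 193 mm) begins 47 mm behind the grasp point.
Start: joints at [-50.758, 20.546, 0.682, 0, -70.136, -16.507], TCP at [0.261, -0.623, 0.198] pointing down, gripper open.
Joint ranges: [-176.03, 176.03], [-82.01, 121.73], [-58.28, 71.71], [-173.87, 95.51], [-174.79, -0.11], [-173.66, 173.66]. Speed limits (degrees/s): [136.94, 136.94, 172.46, 180, 180, 180].

## Interface

Orientations are given as [roll, pitch, yaw] about the fixed x, y, z axes, in that order (R = Rz(yaw) Ry(pitch) Rx(roll)).
In Python, from plant import r, eyes, workorder gives the robot as it stands.
- The arm moves only by the tool step_arm, never from a script. Its argument "plan" is a list of rows, each a list of 5 numbers: the shift along the tool's x, y, z each as a share of 25 cm, from -1 to 1, then the turn about the tool's z as a share of 60 degrees, from -1 to 1, then the finger opening in mm, from 0 to 87.6. In form: [[x, y, z, turn, jaw], ...]. A call has 1 to 12 rows; each row is the pose to reach, as a shift and turn from the pose commanded when the call began, along the tool's axes at that moment; what a row does not reach only later rows make up. A row lasts 1/12 s, in which the tool goes at most 41.7 mm and 7.16 degrees, less where a joint would pass 70% of its speed; a pose out of reach is approached as far as the arm can. A call with a number of a shift or a turn outside -1 to 1 is refused whole. A call with a gripper value outside its range is refused whole. The fingers move at their own pace and stop on an object; "newtons" is the grip in N (left out, the last holds). Time passes only in rows, so rows that repeat a pose let the fingers close. It gives the time, the measured TCP pose, the force, the opening and the grip force at its end, in the units of the state.
- r.get_state(): the state, without advancing time (a new reading comes with each control period).
- eyes.capture(name): name is "scene" or "top"; returns the picture (384x512x3 uint8, red, green, blue); there is no depth.
- eyes.camera_model(name): a dict with "fov_y" (degrees; the focal length in pixels is half the picture's height over the tangent of half this angle, whatever the lens; pixels are square), "cx", "cy" (the principal point, pixels), "world_to_cam" (4x4, takes a point from world to camera coordinates). Camera axes: x right, y up, looking along -z (the intrinsics and any distortion apply to the point x, -y, -z); pixel columns grow to the right and rows downward; lengths in m; the calibration is good to about 2 mm. A picture is of the moment at which its call begins. camera_model takes no time and is no camera call.
- workorder.close_job(): hands the job in; it is judged then, once.
The state is a dict: "time_s": time; "joints": joint angles; "qd": joint speeds; "joint_torque": joint torques, N m; "tcp_pos": TCP position; "eef_rot": TCP orientation; "contact_force": force on the tool from outside, world axes, zero at the start; "moment": the same for the moment, N m; "gripper_width": finger opening in m; "gripper_force": force on a finger pad.
Only numpy, scipy, OpenCV 4.12 (cv2) and the standard library are available. Lean on these libraries where they do the work, as an engineer would, in place of code of your own. Each camera call takes 0.05 s, during which the arm holds its last target. There are 200 camera calls.

## Working session

There is one attempt and no reset: what is moved stays moved. The work goes in short steps, Python scripts to look and compute and a tool call to move; the robot and the scene stay as the last step left them, time stands still between calls to the robot, and variables do not carry over. Pictures are saved under pics/ and viewed, at most 10 in all, crops included, and the job is handed in when it is done.

Besides the shell and the picture viewer there is one more tool, called after "Request:" as a command line: name --pt "numbers of a row" for each row, then --argument value for the rest. step_arm: Moves the arm, as the interface text tells. Its arguments: {"type":"object","properties":{"plan":{"type":"array"},"newtons":{"type":"number"}},"required":["plan"]}

```bash
mkdir -p pics; ls; python3 - <<'E'
from plant import r, eyes, workorder
import cv2
for n in("scene","top"):
    im=eyes.capture(n); cv2.imwrite(f"pics/{n}0.png",cv2.resize(im[:,:,::-1],(800,600),interpolation=cv2.INTER_CUBIC)); 
    cv2.imwrite(f"pics/{n}0_raw.png",im[:,:,::-1])
    print(eyes.camera_model(n))
print(r.get_state())
E
```

```text
pics
{'fov_y': 48.72456022803427, 'cx': 252.95934942491937, 'cy': 194.14441699805732, 'world_to_cam': array([[-0.58712154,  0.80948709, -0.0043527 ,  0.31171813],
       [-0.51337488, -0.36818297,  0.77516936,  0.17178578],
       [ 0.625887  ,  0.45735319,  0.63173849, -1.74020318],
       [ 0.        ,  0.        ,  0.        ,  1.        ]])}
{'fov_y': 56.176616700195176, 'cx': 258.06458237384004, 'cy': 194.18482487300818, 'world_to_cam': array([[-0.01994508, -0.99960087, -0.02000737,  0.01284592],
       [ 0.99818025, -0.02104776,  0.05650817, -0.51596686],
       [-0.05690673, -0.0188439 ,  0.99820165, -1.0740668 ],
       [ 0.        ,  0.        ,  0.        ,  1.        ]])}
{'time_s': 0.1, 'joints': array([-5.07578097e+01,  2.05864369e+01,  6.39583926e-01, -1.66908958e-02,
       -7.01333476e+01, -1.65051195e+01]), 'qd': array([-0.11579767, -0.16918032,  0.08030637,  0.06953111,  0.11476857,
       -0.06178773]), 'joint_torque': array([-2.99257845e-04, -5.84163916e+01,  2.93750685e+01,  7.01546252e+00,
        1.01826258e-02, -7.49711035e-05]), 'tcp_pos': array([ 0.26066543, -0.62214444,  0.19703403]), 'eef_rot': array([ 1.79918646e+02, -7.74216599e-03, -1.57268607e+02]), 'contact_force': array([-0.03265321,  0.39839359, -0.47881168]), 'moment': array([0.03881663, 0.01402329, 0.03027361]), 'gripper_force': 0.0, 'gripper_width': 0.08773435776633427}
```

View pics/scene0.png

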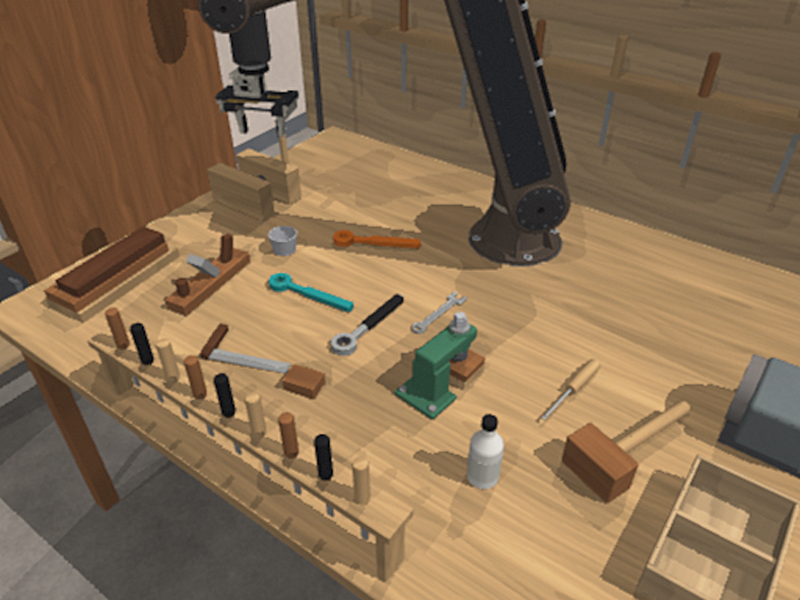

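View pics/top0.png

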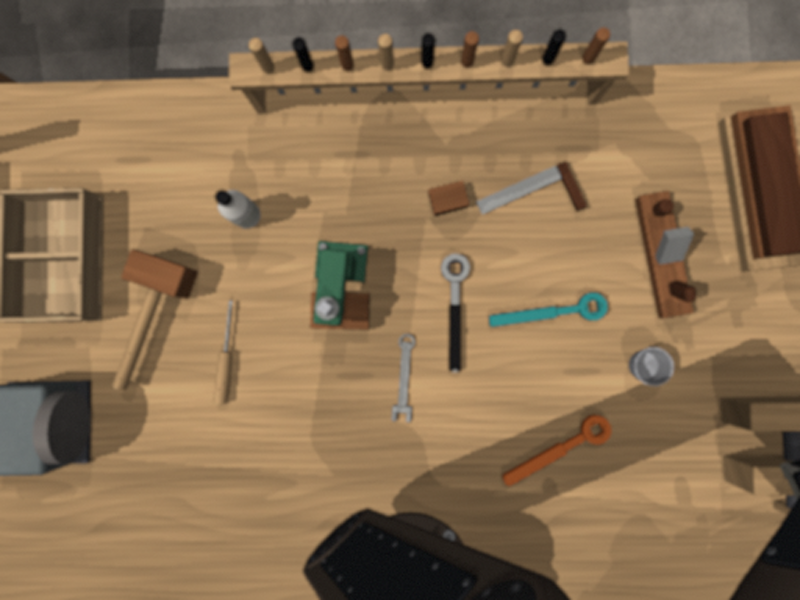

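The scene has three wrench-shaped things in the top view: steel/black with its head at (455,268), turquoise at (592,305) and orange at (596,430). The steel one with the black handle fits the description. The press spindle is at about (326,308). I'll confirm in enlarged crops.

```bash
python3 - <<'E'
import cv2
im=cv2.imread("pics/top0_raw.png"); c=im[148:248,190:323]
cv2.imwrite("pics/c1.png",cv2.resize(c,None,fx=6,fy=6,interpolation=cv2.INTER_CUBIC))
im=cv2.imread("pics/scene0_raw.png"); c=im[180:270,200:320]
cv2.imwrite("pics/c2.png",cv2.resize(c,None,fx=6.5,fy=6.5,interpolation=cv2.INTER_CUBIC))
E
```

```text
(no output)
```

View pics/c1.png

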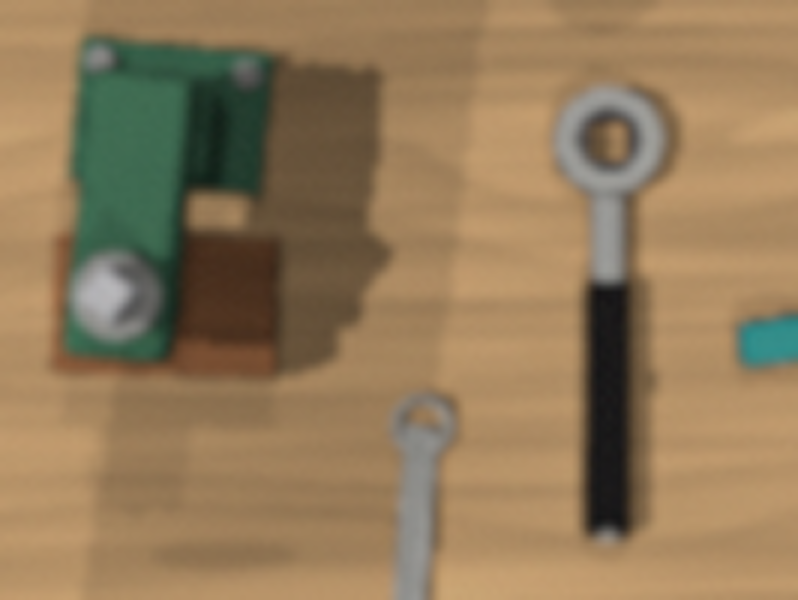

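View pics/c2.png

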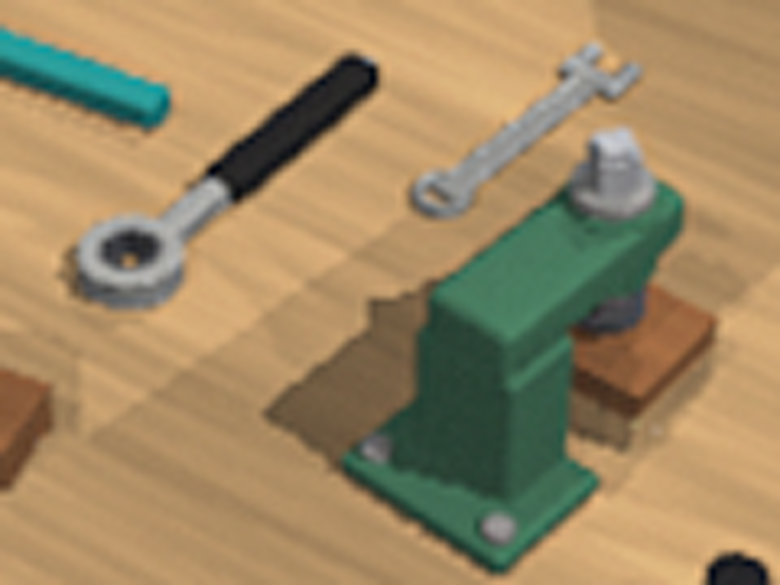

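The crops confirm the steel wrench with the black handle: head at (612,140), handle end at (607,533) in c1. The spindle is at (113,295). Next I'll compute positions and enlarge the square to get its heading.

```bash
cat > h.py <<'E'
import numpy as np
from plant import r, eyes, workorder
def proj(n,P):
    m=eyes.camera_model(n); f=192/np.tan(np.radians(m['fov_y']/2)); P=np.atleast_2d(P)
    c=(m['world_to_cam']@np.c_[P,np.ones(len(P))].T)[:3]
    return np.c_[m['cx']+f*c[0]/-c[2], m['cy']-f*c[1]/-c[2]]
def back(n,u,v,z):
    m=eyes.camera_model(n); f=192/np.tan(np.radians(m['fov_y']/2)); T=m['world_to_cam'];R=T[:3,:3]
    o=-R.T@T[:3,3]; d=R.T@np.array([(u-m['cx'])/f,-(v-m['cy'])/f,-1]); return o+d*(z-o[2])/d[2]
E
python3 - <<'E'
from h import *
import cv2
t=lambda x,y,z:np.round(back("top",190+(x+.5)/6-.5,148+(y+.5)/6-.5,z),4)
s=lambda x,y,z:np.round(back("scene",200+(x+.5)/6.5-.5,180+(y+.5)/6.5-.5,z),4)
print("head",t(612,140,.018),s(130,252,.018)); print("neck",t(609,240,.016),"end",t(607,533,.016),s(362,68,.018))
print("collar",t(118,297,.126),s(612,190,.126),"sqtop",t(109,295,.15),s(612,138,.15))
print("bolts",t(100,58,.012),t(247,71,.012)); print("blank",t(278,340,.04),t(53,340,.04),t(280,232,.04))
print("spanner",t(424,420,.005), t(415,598,.005))
a=np.mean([eyes.capture("top").astype(float) for _ in range(6)],0)
b=np.mean([eyes.capture("scene").astype(float) for _ in range(6)],0)
np.save("a.npy",a);np.save("b.npy",b)
u=a[185:210,196:222];v=b[192:217,280:306]
w=np.hstack([cv2.resize(np.clip(k,0,255).astype(np.uint8)[:,:,::-1],(400,385),interpolation=cv2.INTER_NEAREST) for k in(u,v)])
cv2.imwrite("pics/sq.png",w)
E
```

```text
head [ 0.5842 -0.1005  0.018 ] [ 0.5869 -0.096   0.018 ]
neck [ 0.5339 -0.0979  0.016 ] end [ 0.3872 -0.0932  0.016 ] [ 0.3959 -0.0876  0.018 ]
collar [0.5047 0.1332 0.126 ] [0.5116 0.1384 0.126 ] sqtop [0.5044 0.1335 0.15  ] [0.5048 0.1326 0.15  ]
bolts [0.6328 0.1586 0.012 ] [0.6244 0.0836 0.012 ]
blank [0.4863 0.0678 0.04  ] [0.4886 0.179  0.04  ] [0.5396 0.066  0.04  ]
spanner [ 0.4453 -0.0028  0.005 ] [0.3557 0.0036 0.005 ]
```

View pics/sq.png

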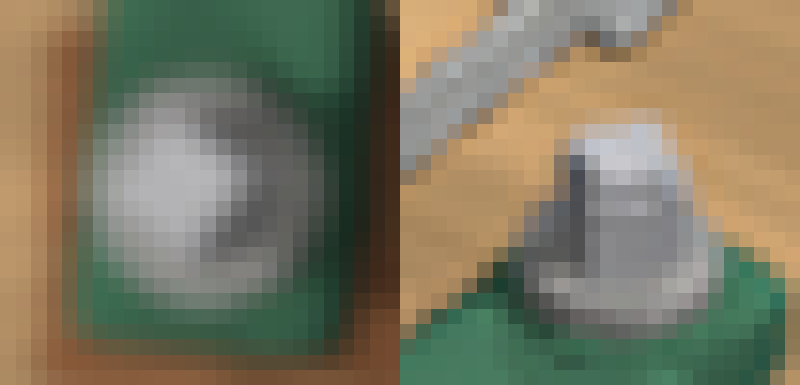

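The square shows a corner pointing towards image-right, and the scene view shows a broad face plus a narrow dark left face. That puts its heading at about 45–47° modulo 90. I'll refine it with a render fit in both views.

```bash
cat > fit.py <<'E'
from h import *
import cv2
from scipy.optimize import minimize
S=16
def quad(c,w,yaw,z):
    a=np.radians(yaw+45+90*np.arange(4)); return np.c_[c[0]+w/np.sqrt(2)*np.cos(a),c[1]+w/np.sqrt(2)*np.sin(a),np.full(4,z)]
def circ(c,rad,z):
    a=np.linspace(0,2*np.pi,60); return np.c_[c[0]+rad*np.cos(a),c[1]+rad*np.sin(a),np.full(60,z)]
def fill(L,n,P,val,o,hull=False):
    q=((proj(n,P)-o+.5)*S); q=np.round(q).astype(np.int32)
    cv2.fillConvexPoly(L,cv2.convexHull(q) if hull else q,val)
def spindle(n,p,yaw,o,sh):
    L=np.zeros((sh[0]*S,sh[1]*S),np.uint8)
    fill(L,n,np.r_[circ(p,.02,.126),circ(p,.02,.116)],1,o,True); fill(L,n,circ(p,.02,.126),2,o)
    m=np.array(eyes.camera_model(n)['world_to_cam']); cam=-m[:3,:3].T@m[:3,3]
    for lo,hi,b in((quad(p,.02,yaw,.126),quad(p,.02,yaw,.145),3),(quad(p,.02,yaw,.145),quad(p,.014,yaw,.15),7)):
        for i in range(4):
            j=(i+1)%4; nn=np.cross(lo[j]-lo[i],hi[i]-lo[i])
            if nn@(cam-lo[i])>0: fill(L,n,np.array([lo[i],lo[j],hi[j],hi[i]]),b+i,o)
    fill(L,n,quad(p,.014,yaw,.15),11,o); return L
def cost(n,img,p,yaw,o):
    sh=img.shape[:2]; L=spindle(n,p,yaw,o,sh)
    A=[cv2.resize((L==k).astype(np.float32),sh[::-1],interpolation=cv2.INTER_AREA).ravel() for k in range(1,12)]
    A=np.array([cv2.GaussianBlur(a.reshape(sh),(0,0),.5).ravel() for a in A]).T
    w=A.sum(1)>.9; A=A[w]; A=A[:,A.sum(0)>.5]; y=img.reshape(-1,3)[w]
    c=np.linalg.solve(A.T@A+.02*np.eye(A.shape[1]),A.T@(y-128))
    return np.mean((A@c-y+128)**2)
if __name__=="__main__":
    a=np.load("a.npy");b=np.load("b.npy")
    for n,im,(r0,c0) in(("top",a[185:210,196:222],(185,196)),("scene",b[192:217,280:306],(192,280))):
        res=[]
        for yaw in range(0,90,5):
            best=min((minimize(lambda p:cost(n,im,p,yaw,np.array([c0,r0])),[.5045,.133],method="Nelder-Mead",options=dict(initial_simplex=np.array([[.5045,.133],[.5075,.133],[.5045,.136]])+d,maxiter=40)) for d in(np.zeros(2),np.array([.002,.002]))),key=lambda q:q.fun)
            res.append((round(best.fun,1),yaw,*np.round(best.x,4)))
        print(n,*sorted(res)[:6],sep="\n")
    print("glue",back("top",240/1.5625,212/1.5625,.06))
E
timeout 400 python3 fit.py
```

```text
Traceback (most recent call last):
  File "fit.py", line 33, in <module>
    best=min((minimize(lambda p:cost(n,im,p,yaw,np.array([c0,r0])),[.5045,.133],method="Nelder-Mead",options=dict(initial_simplex=np.array([[.5045,.133],[.5075,.133],[.5045,.136]])+d,maxiter=40)) for d in(np.zeros(2),np.array([.002,.002]))),key=lambda q:q.fun)
  File "fit.py", line 33, in <genexpr>
    best=min((minimize(lambda p:cost(n,im,p,yaw,np.array([c0,r0])),[.5045,.133],method="Nelder-Mead",options=dict(initial_simplex=np.array([[.5045,.133],[.5075,.133],[.5045,.136]])+d,maxiter=40)) for d in(np.zeros(2),np.array([.002,.002]))),key=lambda q:q.fun)
              ~~~~~~~~^^^^^^^^^^^^^^^^^^^^^^^^^^^^^^^^^^^^^^^^^^^^^^^^^^^^^^^^^^^^^^^^^^^^^^^^^^^^^^^^^^^^^^^^^^^^^^^^^^^^^^^^^^^^^^^^^^^^^^^^^^^^^^^^^^^^^^^^^^^^^^^^^^^^^^^^^^^^^^^^^^^^^^^^^^^^^
  File "fit.py", line 33, in <lambda>
    best=min((minimize(lambda p:cost(n,im,p,yaw,np.array([c0,r0])),[.5045,.133],method="Nelder-Mead",options=dict(initial_simplex=np.array([[.5045,.133],[.5075,.133],[.5045,.136]])+d,maxiter=40)) for d in(np.zeros(2),np.array([.002,.002]))),key=lambda q:q.fun)
                                ~~~~^^^^^^^^^^^^^^^^^^^^^^^^^^^^^^
  File "fit.py", line 22, in cost
    sh=img.shape[:2]; L=spindle(n,p,yaw,o,sh)
                        ~~~~~~~^^^^^^^^^^^^^^
  File "fit.py", line 14, in spindle
    fill(L,n,np.r_[circ(p,.02,.126),circ(p,.02,.116)],1,o,True); fill(L,n,circ(p,.02,.126),2,o)
                                                                 ~~~~^^^^^^^^^^^^^^^^^^^^^^^^^^
  File "fit.py", line 10, in fill
    q=((proj(n,P)-o+.5)*S); q=np.round(q).astype(np.int32)
        ~~~~^^^^^
  File "h.py", line 4, in proj
    m=eyes.camera_model(n); f=192/np.tan(np.radians(m['fov_y']/2)); P=np.atleast_2d(P)
ValueError: time passes only in moves, steps and waits
```

Request:
step_arm --pt "-0.8 0.8 0 0.41 87" --pt "-0.8 0.8 0 0.41 87" --pt "-0.8 0.8 0 0.41 87" --pt "-0.8 0.8 0 0.41 87" --pt "-0.8 0.8 0 0.41 87" --pt "-0.8 0.8 0 0.41 87" --pt "-0.8 0.8 0 0.41 87" --pt "-0.8 0.8 0 0.41 87" --pt "-0.8 0.8 0 0.41 87" --newtons 60

```text
time_s: 1.45
tcp_pos: [0.3691, -0.3592, 0.1986]
eef_rot: [-180.0, 0.1, 178.4]
contact_force: [0.1, -0.8, 0.2]
gripper_width: 0.0872
gripper_force: 0.0
```

```bash
sed -i 's/^def proj/CM={n:eyes.camera_model(n) for n in("top","scene")}\ndef proj/; s/m=eyes.camera_model(n);/m=CM[n];/' h.py; sed -i "s/eyes.camera_model(n)\['/CM[n]['/" fit.py; timeout 500 python3 fit.py; python3 - <<'E'
from h import *
s=r.get_state();print(s['tcp_pos'],s['eef_rot'],s['time_s'])
E
```

```text
top
(np.float64(128.8), 50, np.float64(0.5052), np.float64(0.1395))
(np.float64(131.0), 45, np.float64(0.5058), np.float64(0.1399))
(np.float64(138.8), 40, np.float64(0.5059), np.float64(0.1398))
(np.float64(139.2), 55, np.float64(0.5045), np.float64(0.1394))
(np.float64(150.2), 60, np.float64(0.5042), np.float64(0.1388))
(np.float64(154.7), 35, np.float64(0.5058), np.float64(0.1401))
scene
(np.float64(133.9), 5, np.float64(0.5145), np.float64(0.1459))
(np.float64(137.5), 0, np.float64(0.5141), np.float64(0.1455))
(np.float64(138.2), 10, np.float64(0.514), np.float64(0.1461))
(np.float64(142.8), 85, np.float64(0.5147), np.float64(0.1461))
(np.float64(146.7), 15, np.float64(0.5142), np.float64(0.146))
(np.float64(149.1), 80, np.float64(0.5145), np.float64(0.1457))
glue [0.69253985 0.30555858 0.06      ]
[ 0.36907992 -0.35923538  0.1986081 ] [-1.79969486e+02  8.09649769e-02  1.78357346e+02] 1.45
```

```bash
cat > f2.py <<'E'
from fit import *
a=np.load("a.npy");b=np.load("b.npy")
pt=back("top",208.95,196.6,.126);ps=back("scene",294.1,200.6,.149)
print(pt,ps,back("scene",293.6,204,.138))
for n,im,(r0,c0),p0 in(("top",a[185:210,196:222],(185,196),pt[:2]),("scene",b[192:217,280:306],(192,280),ps[:2])):
    res=[]
    for yaw in range(0,90,3):
        for dx in np.arange(-.003,.0031,.001):
            for dy in np.arange(-.003,.0031,.001):
                p=p0+[dx,dy]; res.append((round(cost(n,im,p,yaw,np.array([c0,r0]))+ (dx*dx+dy*dy)*2e6,1),yaw,*np.round(p,4)))
    seen={}
    for q in sorted(res): seen.setdefault(q[1],q)
    print(n,*[tuple(map(float,q)) for q in list(seen.values())[:7]],sep="\n")
E
python3 f2.py
python3 - <<'E'
from h import *
import cv2
# wrench: ring top face, dark handle mask
a=np.load("a.npy")
c=a[148:248,270:312]; m=(c.max(2)<60).astype(np.uint8)
k,l,st,ct=cv2.connectedComponentsWithStats(m)
for i in range(1,k):
    if st[i,4]>60:
        ys,xs=np.nonzero(l==i); P=np.array([back("top",x+270,y+148,.018)[:2] for x,y in zip(xs,ys)]); print(st[i],P.mean(0)); 
        print(np.degrees(np.arctan2(*np.linalg.svd(P-P.mean(0),full_matrices=False)[2][0][::-1])), P[:,0].min(),P[:,0].max())
E
```

```text
[0.5060121  0.13402313 0.126     ] [0.50233002 0.13242174 0.149     ] [0.5052416 0.1331882 0.138    ]
top
(175.3, 51.0, 0.505, 0.137)
(175.9, 54.0, 0.504, 0.137)
(176.7, 48.0, 0.505, 0.137)
(178.3, 57.0, 0.504, 0.137)
(181.1, 45.0, 0.505, 0.137)
(183.7, 60.0, 0.504, 0.137)
(187.0, 42.0, 0.505, 0.137)
scene
(285.1, 45.0, 0.5053, 0.1354)
(288.4, 48.0, 0.5053, 0.1344)
(292.1, 39.0, 0.5033, 0.1354)
(292.8, 42.0, 0.5023, 0.1344)
(293.9, 51.0, 0.5053, 0.1344)
(299.2, 36.0, 0.5053, 0.1344)
(302.5, 33.0, 0.5053, 0.1344)
[ 18  48   7  40 279] [ 0.44963061 -0.09541366]
178.4572576880887 0.3913742559294788 0.508497019046086
```

Request:
step_arm --pt "-0.41 1 0.3 0 87" --pt "-0.41 1 0.3 0 87" --pt "-0.41 1 0.3 0 87" --pt "-0.41 1 0.3 0 87" --pt "-0.41 1 0.3 0 87" --pt "-0.41 1 0.3 0 87" --pt "-0.41 1 0.3 0 87" --pt "-0.41 1 0.3 0 87" --pt "-0.41 1 0.3 0 87"

```text
time_s: 2.2
tcp_pos: [0.479, -0.1138, 0.1222]
eef_rot: [-180.0, -0.1, 178.2]
contact_force: [0.0, -0.5, 0.5]
gripper_width: 0.0871
gripper_force: 0.0
```

Request:
step_arm --pt "0 0.07 0.2 0 87" --pt "0 0.07 0.35 0 87" --pt "0 0.07 0.44 0 87" --pt "0 0.07 0.47 0 87" --pt "0 0.07 0.47 0 87" --pt "0 0.07 0.47 0 87" --pt "0 0.07 0.47 0 0" --pt "0 0.07 0.47 0 0" --pt "0 0.07 0.47 0 0" --pt "0 0.07 0.47 0 0" --pt "0 0.07 0.47 0 0" --pt "0 0.07 0.47 0 0" --newtons 60

```text
time_s: 3.2
tcp_pos: [0.4794, -0.0967, 0.0058]
eef_rot: [180.0, 0.0, 178.1]
contact_force: [-0.1, 0.0, 0.6]
gripper_width: 0.0527
gripper_force: 0.0
```

Request:
step_arm --pt "0 0 0 0 0" --pt "0 0 0 0 0" --pt "0 0 0 0 0" --pt "0 0 0 0 0" --pt "0 0 0 0 0" --pt "0 0 0 0 0" --pt "0 0 0 0 0" --pt "0 0 0 0 0" --pt "0 0 0 0 0" --pt "0 0 0 0 0"

```text
time_s: 4.03
tcp_pos: [0.4792, -0.0968, 0.0054]
eef_rot: [-180.0, 0.0, 178.1]
contact_force: [1.0, 0.2, 0.4]
gripper_width: 0.0004
gripper_force: 0.0
```

The fingers shut on nothing, so I'll look.

```bash
python3 - <<'E'
from h import *
import cv2
t=eyes.capture("top")[:,:,::-1];s=eyes.capture("scene")[:,:,::-1]
cv2.imwrite("pics/m1.png",np.hstack([cv2.resize(t[140:260,240:340],(400,480),interpolation=cv2.INTER_CUBIC),cv2.resize(s[130:250,190:290],(400,480),interpolation=cv2.INTER_CUBIC)]))
print(proj("top",[[.479,-.0967,.005]]),proj("scene",[[.479,-.0967,.005]]))
E
```

```text
[[290.88597057 205.86029236]] [[239.27527274 204.05900668]]
```

View pics/m1.png

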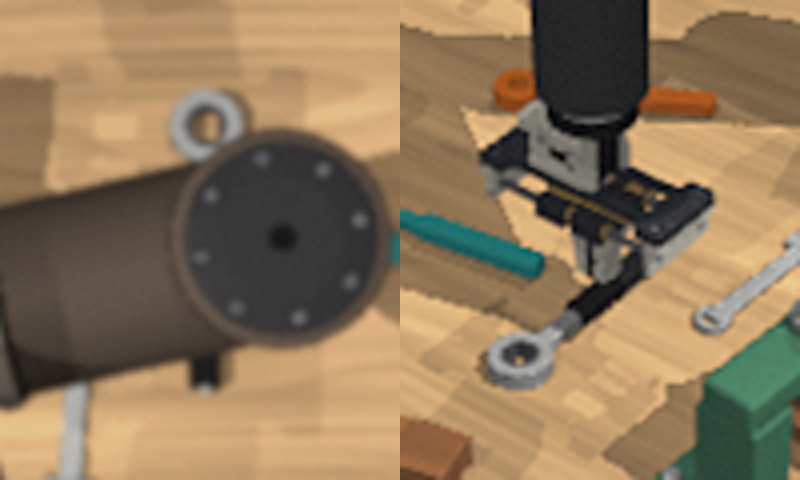

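The wrench hasn't moved: its head is still at crop (207,125). In the scene view the shut fingertips, at about (597,275), appear just above or behind the handle. I'll check the gripper's geometry against projections and take a closer look.

```bash
python3 - <<'E'
from h import *
import cv2
print(r.get_state()['tcp_pos'],r.get_state()['gripper_width'],CM['scene'].keys())
s=eyes.capture("scene")[:,:,::-1]
k=cv2.resize(s[150:225,195:295],(800,600),interpolation=cv2.INTER_CUBIC)
for z,c in((.0054,(0,0,255)),(.05,(0,255,0)),(.09,(255,0,0)),(.15,(0,255,255))):
    q=(proj("scene",[[.4792,-.0968,z]])[0]-[195,150]+.5)*8; cv2.circle(k,tuple(int(v) for v in q),5,c,2)
h=np.array([-1,.029,0])
for P in ([.5846,-.0992,.018],[.5846-.135,-.0954,.018],[.5846-.2,-.0935,.018]):
    q=(proj("scene",[P])[0]-[195,150]+.5)*8; cv2.drawMarker(k,tuple(int(v) for v in q),(255,0,255),0,14,2)
cv2.imwrite("pics/m2.png",k)
E
```

```text
[ 0.47917719 -0.09677768  0.00537032] 6.149283545586786e-05 dict_keys(['fov_y', 'cx', 'cy', 'world_to_cam'])
```

View pics/m2.png

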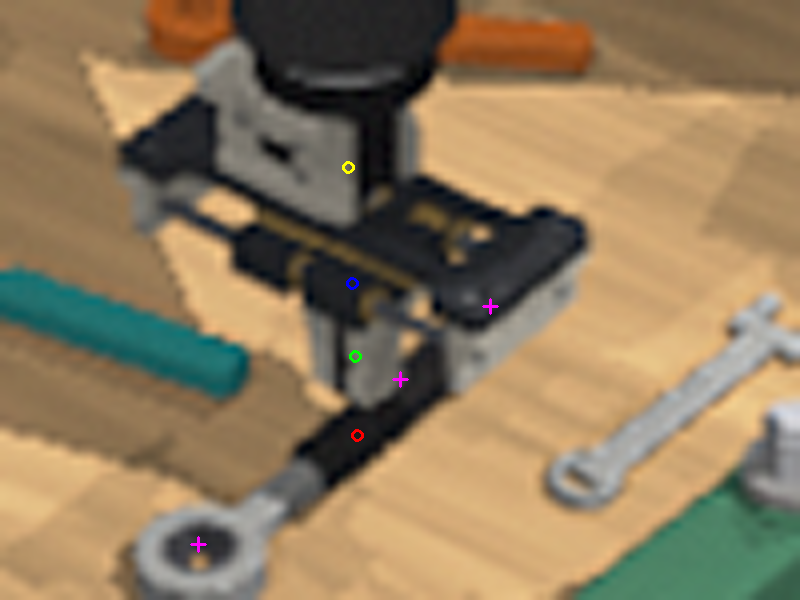

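Request:
step_arm --pt "0 0 -0.02 0 87" --pt "0 0 -0.02 0 87" --pt "0 0 -0.02 0 87" --pt "0 0 -0.02 0 87" --pt "0 0 -0.02 0 87" --pt "0 0 -0.02 0 87" --pt "0 0 -0.02 0 87" --pt "0 0 -0.02 0 87" --pt "0 0 -0.02 0 87" --pt "0 0 -0.02 0 87"

```text
time_s: 5.02
tcp_pos: [0.4791, -0.0968, 0.0103]
eef_rot: [-180.0, -0.0, 178.1]
contact_force: [0.2, -0.4, -0.4]
gripper_width: 0.0616
gripper_force: 0.0
```

Request:
step_arm --pt "0 0 0.01 0 87" --pt "0 0 0.02 0 87" --pt "0 0 0.03 0 87" --pt "0 0 0.03 0 87" --pt "0 0 0.035 0 87" --pt "0 0 0.035 0 87"

```text
time_s: 5.52
tcp_pos: [0.479, -0.0968, 0.0014]
eef_rot: [-180.0, -0.0, 178.1]
contact_force: [0.8, 0.8, -0.0]
gripper_width: 0.0866
gripper_force: 0.0
```

Request:
step_arm --pt "0 0 0.006 0 87" --pt "0 0 0.006 0 87" --pt "0 0 0.012 0 87" --pt "0 0 0.012 0 87"

```text
time_s: 5.85
tcp_pos: [0.4791, -0.0968, -0.0016]
eef_rot: [180.0, -0.0, 178.1]
contact_force: [-1.1, -0.5, 0.4]
gripper_width: 0.0874
gripper_force: 0.0
```

```bash
python3 - <<'E'
from h import *
import cv2
st=r.get_state();p=st['tcp_pos'];print(p,st['contact_force'])
s=eyes.capture("scene")[:,:,::-1]
k=cv2.resize(s[150:225,195:295],(800,600),interpolation=cv2.INTER_CUBIC)
for dy in(-.044,.044):
  for z,c in((0,(0,0,255)),(.02,(0,255,0))):
    q=(proj("scene",[[p[0],p[1]+dy,p[2]+z]])[0]-[195,150]+.5)*8; cv2.circle(k,tuple(int(v) for v in q),4,c,2)
cv2.imwrite("pics/m3.png",k)
E
```

```text
[ 0.47907692 -0.09677571 -0.00157122] [-1.11942565 -0.52217538  0.42214476]
```

View pics/m3.png

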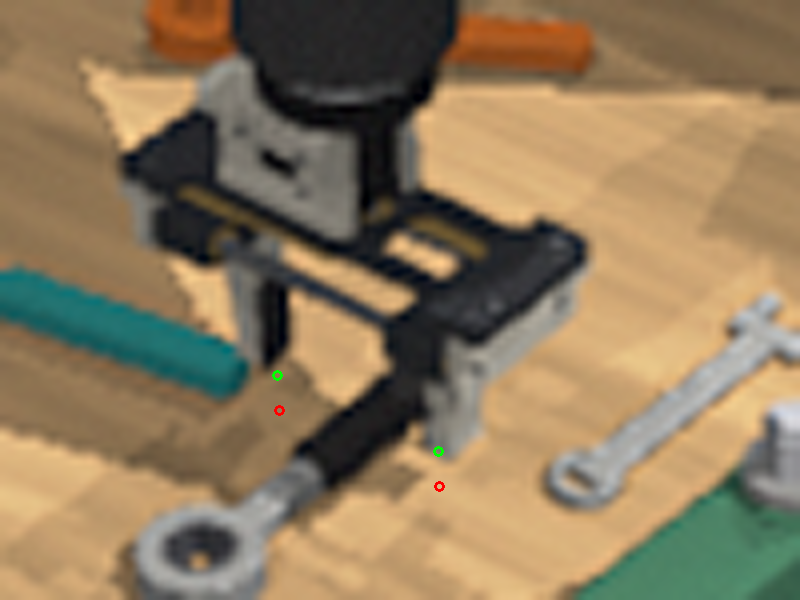

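Judging by the picture, the real tips, at (265,368) and (450,460), sit about 19 mm above the reported TCP. There is no contact force, which agrees. I'll lower carefully, watching the force.

Request:
step_arm --pt "0 0 0.01 0 87" --pt "0 0 0.02 0 87" --pt "0 0 0.03 0 87" --pt "0 0 0.04 0 87" --pt "0 0 0.04 0 87"

```text
time_s: 6.32
tcp_pos: [0.4787, -0.0968, -0.012]
eef_rot: [-180.0, -0.1, 178.1]
contact_force: [-0.6, 0.8, 0.5]
gripper_width: 0.0867
gripper_force: 0.0
```

Request:
step_arm --pt "0 0 0.008 0 87" --pt "0 0 0.012 0 87" --pt "0 0 0.012 0 0" --pt "0 0 0.012 0 0" --pt "0 0 0.012 0 0" --pt "0 0 0.012 0 0" --pt "0 0 0.012 0 0" --pt "0 0 0.012 0 0" --pt "0 0 0.012 0 0" --pt "0 0 0.012 0 0" --pt "0 0 0.012 0 0" --pt "0 0 0.012 0 0" --newtons 60

```text
time_s: 7.32
tcp_pos: [0.4792, -0.0968, -0.0144]
eef_rot: [180.0, 0.0, 178.1]
contact_force: [0.5, -0.4, 0.3]
gripper_width: 0.026
gripper_force: 0.0
```

Request:
step_arm --pt "0 0 0 0 0" --pt "0 0 0 0 0" --pt "0 0 0 0 0"

```text
time_s: 7.57
tcp_pos: [0.4792, -0.0967, -0.0144]
eef_rot: [180.0, 0.0, 178.1]
contact_force: [0.5, 1.1, 0.9]
gripper_width: 0.0223
gripper_force: 60.0
```

Gripped at 22.3 mm and 60 N. Now I'll lift, then turn and carry to hover over the spindle.

Request:
step_arm --pt "0 0 -0.1 0 0" --pt "0 0 -0.25 0 0" --pt "0 0 -0.4 0 0" --pt "0 0 -0.55 0 0" --pt "0 0 -0.72 0 0" --pt "0 0 -0.76 0 0" --pt "0 0 -0.76 0 0"

```text
time_s: 8.15
tcp_pos: [0.4809, -0.0966, 0.1792]
eef_rot: [179.9, 0.4, 178.1]
contact_force: [-0.0, -0.0, -4.4]
gripper_width: 0.0223
gripper_force: 60.0
```

Request:
step_arm --pt "0.03 0.09 0 -0.1 0" --pt "0.06 0.18 0 -0.2 0" --pt "0.08 0.26 0 -0.3 0" --pt "0.1 0.33 0 -0.4 0" --pt "0.12 0.4 0 -0.5 0" --pt "0.14 0.45 0 -0.6 0" --pt "0.16 0.5 0 -0.7 0" --pt "0.18 0.56 0 -0.8 0" --pt "0.197 0.601 0 -0.832 0" --pt "0.197 0.601 0 -0.832 0" --pt "0.197 0.601 0 -0.832 0" --pt "0.197 0.601 0 -0.832 0"

```text
time_s: 9.15
tcp_pos: [0.4341, 0.0545, 0.1745]
eef_rot: [179.9, -0.1, -132.0]
contact_force: [-0.5, 0.6, -3.7]
gripper_width: 0.0221
gripper_force: 60.0
```

```bash
python3 - <<'E'
from h import *
import cv2
st=r.get_state();p=st['tcp_pos'];y=np.radians(st['eef_rot'][2]);print(p,st['eef_rot'],st['contact_force'],st['moment'],st['gripper_width'])
d=.1056;hd=p-d*np.array([np.cos(y),np.sin(y),0]);hd[2]=p[2]+.0144;print("hole",hd)
W=[]
for n in("top","scene"):
    im=np.mean([eyes.capture(n).astype(float) for _ in range(3)],0).astype(np.uint8)[:,:,::-1]
    np.save(n+"_hov.npy",im)
    c=proj(n,[hd+[0,0,.009]])[0].round().astype(int);o=c-[20,20];k=cv2.resize(im[o[1]:o[1]+40,o[0]:o[0]+40],(400,400),interpolation=cv2.INTER_CUBIC)
    print(n,o)
    for z,col in((.018,(0,0,255)),(0,(0,255,0))):
        q=((proj(n,[hd+[np.cos(a)*.0275,np.sin(a)*.0275,z] for a in np.linspace(0,6.28,40)])-o+.5)*10).astype(np.int32); cv2.polylines(k,[q],True,col,1)
    q=((proj(n,[[.5055,.1335,.15]])-o+.5)*10)[0]; cv2.drawMarker(k,tuple(int(v) for v in q),(255,0,255),0,10,1)
    W.append(k)
cv2.imwrite("pics/hov.png",np.hstack(W))
E
```

```text
[0.43409157 0.05449335 0.1744742 ] [ 1.79948890e+02 -1.21877684e-01 -1.32000527e+02] [-0.46446779  0.64173346 -3.68883154] [-0.07648037  0.09218312 -0.01627512] 0.022118270329043933
hole [0.50475248 0.13296879 0.1888742 ]
top [185 176]
scene [275 168]
```

View pics/hov.png

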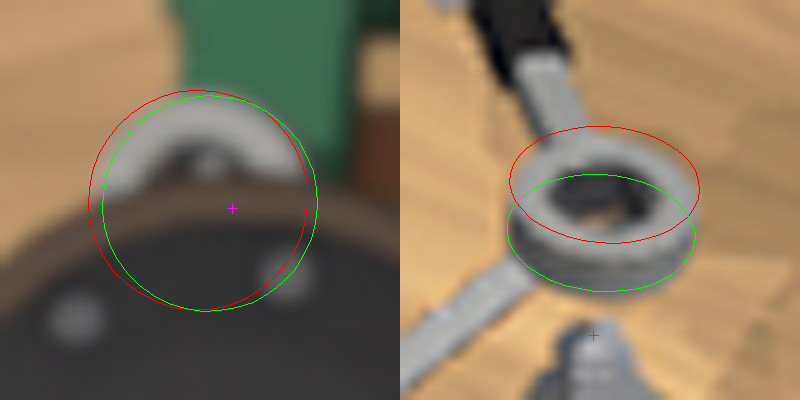

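The hover view shows the ring within about 1 mm of the model in both cameras: top view centre at about (203,203), scene at (605,193). The spindle top sits right under it, so I'll lower.

Request:
step_arm --pt "0 0 0.06 0 0" --pt "0 0 0.12 0 0" --pt "0 0 0.14 0 0" --pt "0 0 0.15 0 0" --pt "0 0 0.16 0 0" --pt "0 0 0.165 0 0" --pt "0 0 0.17 0 0" --pt "0 0 0.175 0 0" --pt "0 0 0.18 0 0" --pt "0 0 0.18 0 0"

```text
time_s: 10.28
tcp_pos: [0.4353, 0.0554, 0.1308]
eef_rot: [-180.0, 0.1, -131.9]
contact_force: [1.3, 0.5, -2.1]
gripper_width: 0.0225
gripper_force: 60.0
```

Request:
step_arm --pt "0 0 0.01 0 0" --pt "0 0 0.01 0 0" --pt "0 0 0.02 0 0" --pt "0 0 0.02 0 0" --pt "0 0 0.02 0 0"

```text
time_s: 10.7
tcp_pos: [0.4352, 0.0553, 0.1256]
eef_rot: [-180.0, 0.0, -131.9]
contact_force: [2.6, 1.8, -3.0]
gripper_width: 0.0225
gripper_force: 60.0
```

Request:
step_arm --pt "0 0 0.01 0 0" --pt "0 0 0.01 0 0" --pt "0 0 0.02 0 0" --pt "0 0 0.02 0 0" --pt "0 0 0.02 0 0"

```text
time_s: 11.12
tcp_pos: [0.435, 0.0552, 0.1206]
eef_rot: [-180.0, 0.0, -131.9]
contact_force: [2.0, 2.2, -2.2]
gripper_width: 0.0223
gripper_force: 60.0
```

Request:
step_arm --pt "0 0 0.01 0 0" --pt "0 0 0.01 0 0" --pt "0 0 0.02 0 0" --pt "0 0 0.02 0 0" --pt "0 0 0.02 0 0"

```text
time_s: 11.53
tcp_pos: [0.435, 0.0551, 0.1156]
eef_rot: [-180.0, 0.0, -131.9]
contact_force: [2.0, 2.8, -1.6]
gripper_width: 0.0218
gripper_force: 60.0
```

Request:
step_arm --pt "0 0 0.006 0 0" --pt "0 0 0.006 0 0" --pt "0 0 0.012 0 0" --pt "0 0 0.012 0 0" --pt "0 0 0.02 0 0" --pt "0 0 0.02 0 0"

```text
time_s: 12.03
tcp_pos: [0.435, 0.0552, 0.1104]
eef_rot: [-180.0, 0.0, -131.9]
contact_force: [2.8, 2.9, -2.5]
gripper_width: 0.0223
gripper_force: 60.0
```

```bash
python3 - <<'E'
from h import *
import cv2
st=r.get_state();print(st['tcp_pos'],st['contact_force'],st['moment'],st['joints'])
im=eyes.capture("scene")[:,:,::-1]; k=cv2.resize(im[165:225,255:335],(800,600),interpolation=cv2.INTER_CUBIC)
p=np.array([.5048,.1332,0])
for rad,z,c in((.0275,.145,(0,0,255)),(.0275,.127,(0,255,0))):
    q=((proj("scene",[p+[np.cos(a)*rad,np.sin(a)*rad,z] for a in np.linspace(0,6.28,40)])-[255,165]+.5)*10).astype(np.int32); cv2.polylines(k,[q],True,c,1)
cv2.imwrite("pics/seat.png",k)
E
```

```text
[0.43498513 0.05515258 0.11044003] [ 2.78199466  2.86981478 -2.46460118] [ 1.26766546 -1.15039395  0.04683585] [ 3.31637681e+01  2.54079955e+00 -3.50211761e+01 -3.04985848e-03
 -5.24176525e+01 -7.51069101e+01]
```

View pics/seat.png

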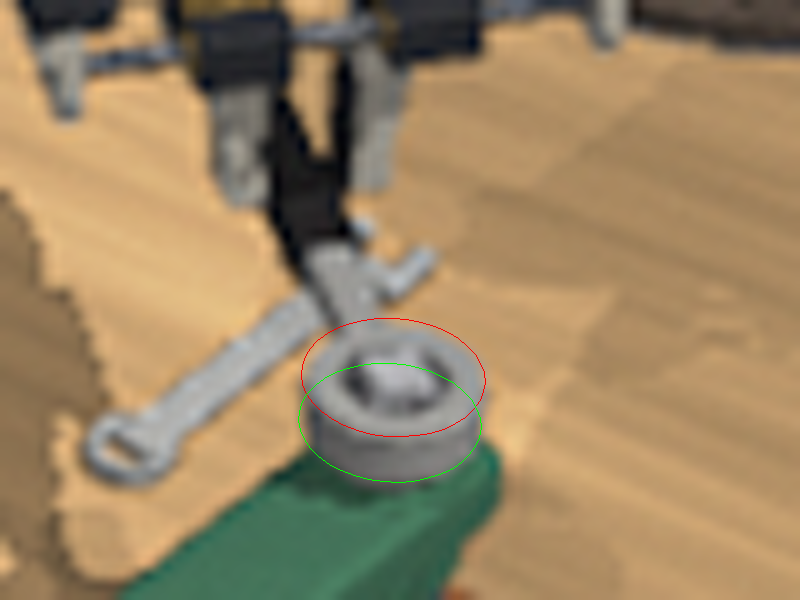

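The seat view shows the ring around (393,400) matching the seated model, with the square inside the hole, so it is fully home. I'll lift about 1.5 mm to relieve the strain and try a short drive of 20°.

Request:
step_arm --pt "0 0 -0.006 0 0" --pt "-0.002 0.037 -0.006 0.083 0" --pt "-0.006 0.073 -0.006 0.167 0" --pt "-0.014 0.109 -0.006 0.25 0" --pt "-0.025 0.144 -0.006 0.333 0" --pt "-0.025 0.144 -0.006 0.333 0"

```text
time_s: 12.58
tcp_pos: [0.4127, 0.0841, 0.1127]
eef_rot: [-179.9, 0.1, -152.2]
contact_force: [8.1, -0.4, -2.8]
gripper_width: 0.0226
gripper_force: 60.0
```

```bash
cat >tq.py <<'E'
from h import *
s=r.get_state();p=s['tcp_pos'];F=s['contact_force'];M=s['moment'];y=np.radians(s['eef_rot'][2])
c=np.array([.505,.1333]);v=p[:2]-c;x=np.array([np.cos(y),np.sin(y)])
print("t",s['time_s'],"p",p.round(4),"yaw",s['eef_rot'].round(1),"r",np.hypot(*v).round(4),"ang",np.degrees(np.arctan2(v[1],v[0])).round(1),"Frad",(F[:2]@x).round(1),"Ftan_ccw",(x[0]*F[1]-x[1]*F[0]).round(1),"Fz",F[2].round(1),"M",M.round(2),"T",(v[0]*F[1]-v[1]*F[0]+M[2]).round(2),"joints",s['joints'].round(0))
E
python3 tq.py
```

```text
t 12.5833 p [0.4127 0.0841 0.1127] yaw [-1.799e+02  1.000e-01 -1.522e+02] r 0.1046 ang -151.9 Frad -7.0 Ftan_ccw 4.2 Fz -2.8 M [-0.49 -2.81  0.1 ] T 0.54 joints [  39.    1.  -37.    0.  -53. -101.]
```

Request:
step_arm --pt "-0.006 0.037 0 0.083 0" --pt "-0.01 0.073 0 0.167 0" --pt "-0.018 0.108 0 0.25 0" --pt "-0.029 0.143 0 0.333 0" --pt "-0.043 0.177 0 0.417 0" --pt "-0.06 0.209 0 0.5 0" --pt "-0.08 0.24 0 0.583 0" --pt "-0.102 0.269 0 0.667 0" --pt "-0.102 0.269 0 0.667 0"

```text
time_s: 13.33
tcp_pos: [0.4017, 0.154, 0.1115]
eef_rot: [-179.8, -0.1, 167.9]
contact_force: [-0.6, -2.7, -0.2]
gripper_width: 0.0222
gripper_force: 60.2
```

```bash
python3 tq.py
```

```text
t 13.3333 p [0.4017 0.154  0.1115] yaw [-1.798e+02 -1.000e-01  1.679e+02] r 0.1054 ang 168.7 Frad 0.0 Ftan_ccw 2.8 Fz -0.2 M [-1.14  0.09  0.3 ] T 0.59 joints [  47.    2.  -36.    0.  -53. -150.]
```

Request:
step_arm --pt "-0.002 -0.037 0 -0.083 0" --pt "-0.007 -0.073 0 -0.167 0" --pt "-0.016 -0.109 0 -0.25 0" --pt "-0.027 -0.144 0 -0.333 0" --pt "-0.042 -0.177 0 -0.417 0" --pt "-0.059 -0.21 0 -0.5 0" --pt "-0.079 -0.241 0 -0.583 0" --pt "-0.102 -0.27 0 -0.667 0" --pt "-0.127 -0.297 0 -0.75 0" --pt "-0.154 -0.322 0 -0.833 0" --pt "-0.183 -0.344 0 -0.917 0" --pt "-0.214 -0.364 0 -1 0"

```text
time_s: 14.33
tcp_pos: [0.4359, 0.0542, 0.1118]
eef_rot: [179.9, -0.0, -131.5]
contact_force: [0.5, 4.1, -2.7]
gripper_width: 0.0222
gripper_force: 60.0
```

```bash
python3 tq.py
```

```text
t 14.3333 p [0.4359 0.0542 0.1118] yaw [ 179.9   -0.  -131.5] r 0.105 ang -131.1 Frad -3.4 Ftan_ccw -2.3 Fz -2.7 M [ 1.23 -0.3   0.17] T -0.07 joints [ 33.   3. -35.  -0. -53. -74.]
```

Now 60° more back, to about -72°.

Request:
step_arm --pt "-0.004 -0.037 0 -0.083 0" --pt "-0.01 -0.073 0 -0.167 0" --pt "-0.018 -0.109 0 -0.25 0" --pt "-0.029 -0.144 0 -0.333 0" --pt "-0.043 -0.177 0 -0.417 0" --pt "-0.06 -0.21 0 -0.5 0" --pt "-0.08 -0.241 0 -0.583 0" --pt "-0.102 -0.27 0 -0.667 0" --pt "-0.127 -0.297 0 -0.75 0" --pt "-0.154 -0.322 0 -0.833 0" --pt "-0.183 -0.344 0 -0.917 0" --pt "-0.214 -0.364 0 -1 0"

```text
time_s: 15.33
tcp_pos: [0.5381, 0.0343, 0.111]
eef_rot: [179.8, 0.1, -71.6]
contact_force: [-6.7, 7.7, -2.0]
gripper_width: 0.022
gripper_force: 60.0
```

```bash
python3 tq.py
```

```text
t 15.3333 p [0.5381 0.0343 0.111 ] yaw [ 1.798e+02  1.000e-01 -7.160e+01] r 0.1044 ang -71.5 Frad -9.4 Ftan_ccw -4.0 Fz -2.0 M [ 3.17  2.76 -0.11] T -0.52 joints [ 24.  12. -23.  -0. -55.  -6.]
```

Request:
step_arm --pt "-0.007 0.037 0 0.083 0" --pt "-0.011 0.073 0 0.167 0" --pt "-0.019 0.108 0 0.25 0" --pt "-0.03 0.143 0 0.333 0" --pt "-0.044 0.177 0 0.417 0" --pt "-0.06 0.209 0 0.5 0" --pt "-0.08 0.24 0 0.583 0" --pt "-0.102 0.269 0 0.667 0" --pt "-0.127 0.296 0 0.75 0" --pt "-0.154 0.321 0 0.833 0" --pt "-0.183 0.343 0 0.917 0" --pt "-0.213 0.363 0 1 0"

```text
time_s: 16.33
tcp_pos: [0.4362, 0.055, 0.112]
eef_rot: [-180.0, -0.1, -132.0]
contact_force: [3.0, -4.3, -3.2]
gripper_width: 0.0224
gripper_force: 60.1
```

```bash
python3 tq.py
```

```text
t 16.3333 p [0.4362 0.055  0.112 ] yaw [-1.80e+02 -1.00e-01 -1.32e+02] r 0.1042 ang -131.3 Frad 1.2 Ftan_ccw 5.1 Fz -3.2 M [-1.34 -1.48  0.22] T 0.75 joints [ 33.   3. -35.   0. -53. -75.]
```

Request:
step_arm --pt "-0.002 0.037 0 0.083 0" --pt "-0.006 0.073 0 0.167 0" --pt "-0.014 0.109 0 0.25 0" --pt "-0.025 0.144 0 0.333 0" --pt "-0.039 0.178 0 0.417 0" --pt "-0.056 0.21 0 0.5 0" --pt "-0.056 0.21 0 0.5 0"

```text
time_s: 16.92
tcp_pos: [0.4056, 0.1005, 0.1115]
eef_rot: [-179.9, -0.2, -162.0]
contact_force: [-1.1, -4.6, -1.5]
gripper_width: 0.0224
gripper_force: 60.0
```

```bash
python3 tq.py
```

```text
t 16.9167 p [0.4056 0.1005 0.1115] yaw [-179.9   -0.2 -162. ] r 0.1047 ang -161.7 Frad 2.5 Ftan_ccw 4.0 Fz -1.5 M [-1.9   0.27  0.1 ] T 0.52 joints [  41.    0.  -37.    0.  -53. -113.]
```

Still only friction. 30° more.

Request:
step_arm --pt "-0.002 0.037 0 0.083 0" --pt "-0.006 0.073 0 0.167 0" --pt "-0.014 0.109 0 0.25 0" --pt "-0.025 0.144 0 0.333 0" --pt "-0.039 0.178 0 0.417 0" --pt "-0.055 0.21 0 0.5 0" --pt "-0.055 0.21 0 0.5 0"

```text
time_s: 17.5
tcp_pos: [0.4019, 0.1545, 0.1109]
eef_rot: [-179.7, -0.3, 168.0]
contact_force: [-5.4, -3.0, 0.4]
gripper_width: 0.0227
gripper_force: 60.1
```

```bash
python3 tq.py
```

```text
t 17.5 p [0.4019 0.1545 0.1109] yaw [-179.7   -0.3  168. ] r 0.1053 ang 168.4 Frad 4.6 Ftan_ccw 4.1 Fz 0.4 M [-1.11  2.05  0.21] T 0.63 joints [  47.    2.  -36.   -0.  -53. -149.]
```

Request:
step_arm --pt "0 -0.037 0 -0.083 0" --pt "-0.005 -0.073 0 -0.167 0" --pt "-0.014 -0.109 0 -0.25 0" --pt "-0.025 -0.144 0 -0.333 0" --pt "-0.04 -0.177 0 -0.417 0" --pt "-0.057 -0.21 0 -0.5 0" --pt "-0.078 -0.241 0 -0.583 0" --pt "-0.1 -0.27 0 -0.667 0" --pt "-0.126 -0.297 0 -0.75 0" --pt "-0.154 -0.322 0 -0.833 0" --pt "-0.183 -0.344 0 -0.917 0" --pt "-0.214 -0.364 0 -1 0"

```text
time_s: 18.5
tcp_pos: [0.4368, 0.0546, 0.1116]
eef_rot: [179.9, -0.1, -131.4]
contact_force: [-1.5, 1.2, -1.9]
gripper_width: 0.0225
gripper_force: 60.0
```

Request:
step_arm --pt "-0.004 -0.037 0 -0.083 0" --pt "-0.01 -0.073 0 -0.167 0" --pt "-0.018 -0.109 0 -0.25 0" --pt "-0.029 -0.144 0 -0.333 0" --pt "-0.043 -0.177 0 -0.417 0" --pt "-0.06 -0.21 0 -0.5 0" --pt "-0.08 -0.241 0 -0.583 0" --pt "-0.102 -0.27 0 -0.667 0" --pt "-0.128 -0.297 0 -0.75 0" --pt "-0.156 -0.322 0 -0.833 0" --pt "-0.185 -0.344 0 -0.917 0" --pt "-0.216 -0.364 0 -1 0"

```text
time_s: 19.5
tcp_pos: [0.5397, 0.0348, 0.1109]
eef_rot: [179.8, 0.1, -71.4]
contact_force: [-1.4, 3.2, -1.8]
gripper_width: 0.0225
gripper_force: 60.0
```

```bash
python3 tq.py
```

```text
t 19.5 p [0.5397 0.0348 0.1109] yaw [ 1.798e+02  1.000e-01 -7.140e+01] r 0.1044 ang -70.6 Frad -3.5 Ftan_ccw -0.3 Fz -1.8 M [1.01 0.89 0.08] T 0.05 joints [ 24.  12. -23.  -0. -55.  -6.]
```

Request:
step_arm --pt "-0.003 0.037 0 0.083 0" --pt "-0.007 0.073 0 0.167 0" --pt "-0.015 0.109 0 0.25 0" --pt "-0.026 0.144 0 0.333 0" --pt "-0.04 0.178 0 0.417 0" --pt "-0.057 0.21 0 0.5 0" --pt "-0.057 0.21 0 0.5 0"

```text
time_s: 20.08
tcp_pos: [0.4857, 0.0313, 0.112]
eef_rot: [179.9, -0.1, -101.9]
contact_force: [1.7, -6.7, -3.7]
gripper_width: 0.0226
gripper_force: 60.2
```

```bash
python3 tq.py
```

```text
t 20.0833 p [0.4857 0.0313 0.112 ] yaw [ 1.799e+02 -1.000e-01 -1.019e+02] r 0.1038 ang -100.7 Frad 6.2 Ftan_ccw 3.1 Fz -3.7 M [-2.45 -0.36  0.29] T 0.6 joints [ 27.   7. -29.   0. -53. -39.]
```

Request:
step_arm --pt "-0.002 0.037 0 0.083 0" --pt "-0.006 0.073 0 0.167 0" --pt "-0.014 0.109 0 0.25 0" --pt "-0.014 0.109 0 0.25 0" --pt "-0.014 0.109 0 0.25 0"

```text
time_s: 20.5
tcp_pos: [0.4599, 0.0397, 0.1118]
eef_rot: [179.9, -0.2, -116.5]
contact_force: [-1.4, -8.2, -2.2]
gripper_width: 0.0225
gripper_force: 60.1
```

```bash
python3 tq.py
```

```text
t 20.5 p [0.4599 0.0397 0.1118] yaw [ 179.9   -0.2 -116.5] r 0.1039 ang -115.7 Frad 7.9 Ftan_ccw 2.4 Fz -2.2 M [-3.01  0.21  0.25] T 0.48 joints [ 30.   5. -32.   0. -53. -56.]
```

Request:
step_arm --pt "0.002 0.037 0 0.083 0" --pt "-0.002 0.073 0 0.167 0" --pt "-0.01 0.109 0 0.25 0" --pt "-0.021 0.144 0 0.333 0" --pt "-0.021 0.144 0 0.333 0" --pt "-0.021 0.144 0 0.333 0"

```text
time_s: 21.0
tcp_pos: [0.4307, 0.0603, 0.1119]
eef_rot: [-179.9, -0.3, -136.5]
contact_force: [2.2, -11.2, -2.8]
gripper_width: 0.0225
gripper_force: 60.2
```

```bash
python3 tq.py
```

```text
t 21.0 p [0.4307 0.0603 0.1119] yaw [-179.9   -0.3 -136.5] r 0.1042 ang -135.5 Frad 6.1 Ftan_ccw 9.6 Fz -2.8 M [-4.11 -0.83  0.34] T 1.33 joints [ 34.   2. -35.   0. -53. -81.]
```

Request:
step_arm --pt "-0.002 0.037 0 0.083 0" --pt "-0.006 0.073 0 0.167 0" --pt "-0.014 0.109 0 0.25 0" --pt "-0.014 0.109 0 0.25 0" --pt "-0.014 0.109 0 0.25 0"

```text
time_s: 21.42
tcp_pos: [0.4143, 0.0816, 0.1117]
eef_rot: [-179.8, -0.3, -151.5]
contact_force: [3.6, -15.0, -1.6]
gripper_width: 0.0222
gripper_force: 60.3
```

```bash
python3 tq.py
```

```text
t 21.4167 p [0.4143 0.0816 0.1117] yaw [-179.8   -0.3 -151.5] r 0.1044 ang -150.3 Frad 4.0 Ftan_ccw 14.9 Fz -1.6 M [-5.59 -1.21  0.45] T 1.99 joints [  38.    1.  -37.    0.  -53. -100.]
```

The torque has climbed to about 2 N m, so the ram is bearing hard on the block. Driving stops here. I'll ease back 5°, inside the ratchet's slip, and check before opening.

Request:
step_arm --pt "0 -0.015 0 -0.033 0" --pt "0.001 -0.037 0 -0.083 0" --pt "0.001 -0.037 0 -0.083 0" --pt "0.001 -0.037 0 -0.083 0"

```text
time_s: 21.75
tcp_pos: [0.4189, 0.0743, 0.1116]
eef_rot: [-179.9, -0.2, -146.5]
contact_force: [1.3, -6.9, -1.1]
gripper_width: 0.0225
gripper_force: 60.2
```

```bash
python3 tq.py
```

```text
t 21.75 p [0.4189 0.0743 0.1116] yaw [-179.9   -0.2 -146.5] r 0.1044 ang -145.6 Frad 2.7 Ftan_ccw 6.5 Fz -1.1 M [-2.98 -0.23  0.34] T 1.01 joints [ 37.   1. -36.   0. -53. -94.]
```

Request:
step_arm --pt "0 -0.015 0 -0.033 0" --pt "0 -0.034 0 -0.078 0" --pt "0 -0.034 0 -0.078 0" --pt "0 -0.034 0 -0.078 0"

```text
time_s: 22.08
tcp_pos: [0.4238, 0.0679, 0.1117]
eef_rot: [-180.0, -0.2, -141.9]
contact_force: [1.2, -6.0, -1.8]
gripper_width: 0.0224
gripper_force: 60.1
```

```bash
python3 tq.py
```

```text
t 22.0833 p [0.4238 0.0679 0.1117] yaw [-180.    -0.2 -141.9] r 0.1043 ang -141.1 Frad 2.7 Ftan_ccw 5.4 Fz -1.8 M [-1.94  0.03  0.24] T 0.81 joints [ 36.   2. -36.   0. -53. -88.]
```

Request:
step_arm --pt "0 0 0 0 20" --pt "0 0 0 0 30" --pt "0 0 0 0 40" --pt "0 0 0 0 50" --pt "0 0 0 0 60" --pt "0 0 0 0 70" --pt "0 0 0 0 80" --pt "0 0 0 0 80" --pt "0 0 0 0 80" --pt "0 0 0 0 80" --pt "0 0 0 0 80" --pt "0 0 0 0 80"

```text
time_s: 23.08
tcp_pos: [0.4242, 0.0696, 0.1121]
eef_rot: [180.0, -0.0, -142.3]
contact_force: [-0.1, 0.1, 0.1]
gripper_width: 0.0797
gripper_force: 0.2
```

```bash
python3 tq.py
```

```text
t 23.0833 p [0.4242 0.0696 0.1121] yaw [ 180.    -0.  -142.3] r 0.1029 ang -141.8 Frad -0.0 Ftan_ccw -0.1 Fz 0.1 M [ 0.03 -0.15 -0.03] T -0.04 joints [ 36.   2. -36.  -0. -53. -88.]
```

Released. Now straight up and clear of the wrench.

Request:
step_arm --pt "0 0 -0.04 0 87" --pt "0 0 -0.1 0 87" --pt "0 0 -0.2 0 87" --pt "0 0 -0.35 0 87" --pt "0 0 -0.5 0 87" --pt "0 0 -0.5 0 87" --pt "0 0 -0.5 0 87" --pt "0 0 -0.5 0 87"

```text
time_s: 23.75
tcp_pos: [0.4238, 0.0695, 0.2368]
eef_rot: [180.0, -0.0, -142.3]
contact_force: [0.9, 0.2, -0.9]
gripper_width: 0.0869
gripper_force: 0.0
```

```bash
python3 - <<'E'
from h import *
import cv2
print(r.get_state()['tcp_pos'],r.get_state()['contact_force'])
s=eyes.capture("scene")[:,:,::-1]; cv2.imwrite("pics/end_raw.png",s)
b=np.load("b.npy")[:,:,::-1]
# ring match: gray-metal mask near expected ring top at seated height
hsv=cv2.cvtColor(s,cv2.COLOR_BGR2HSV); m=((hsv[...,1]<45)&(hsv[...,2]>70)).astype(np.uint8)
c=proj("scene",[[.505,.1335,.136]])[0].round().astype(int); k=m[c[1]-14:c[1]+15,c[0]-18:c[0]+19]
print("\n".join("".join(".#"[v] for v in row) for row in k)); print(c)
# block edge shift
o=proj("scene",[[.505,.06,.02],[.47,.19,.02]]).round().astype(int);print(o)
d=np.abs(s.astype(float)-b).max(2)>35; print("\n".join("".join(".#"[int(v)] for v in row) for row in d[215:265,270:325]))
E
```

```text
[0.42379453 0.06953052 0.23678758] [ 0.85562415  0.2379903  -0.92499416]
...........#######.###...............
.....#################...............
.....###############.................
.....##########..##..................
......########.......................
.....########........................
.....#########.......................
....#################................
..#######.##############.............
.######...################...........
######....#################..........
#####.....#############.###..........
####......#################..........
###.......#################..........
#.........#################..........
..........#################..........
..........#################..........
..........#################..........
..........##################.........
...........###############...........
............#############............
.............###########.............
...............######................
.....................................
.....................................
.....................................
.....................................
.
[... 2207 characters left out ...]
............................
.......................................................
.......................................................
.......................................................
.......................................................
.......................................................
.......................................................
.......................................................
.......................................................
.......................................................
.......................................................
.......................................................
.......................................................
```

The ring sits on the spindle at (294,205). The block's outline is unchanged and only the ram's lower edge moved. Handing in.

```bash
python3 - <<'E'
from plant import workorder
print(workorder.close_job())
E
```

```text
the job is handed in; nothing more can be done
None
```

I handed the job in with the wrench fully home on the spindle and let go, the ram bearing on the block and the block where it lay; the last stroke peaked at about 2.0 N m by my estimate (target 1.1 to 1.4, crush near 1.9), so the block may be over-tightened, and hand-in gave no verdict.

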